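Lay out the movements and bring the gasket jar to the front

ROBOT

A 7-joint arm with a two-finger parallel gripper is mounted at the origin on the work surface. World frame = base frame: x ahead of the robot, y to its left, z up, the work surface at z = 0. Lengths are in m, angles in degrees, forces in N, time in s.
With the tool pointing down it reaches from about 0.4 to 0.925 m from the base axis. Payload 5.6 kg.
Tool frame: the origin (TCP) lies on the centre line of the jaws, within the pads' length; the fingertips stand env.tips_ahead ahead of it and the grasp point (between the pads) lies 11 mm behind it (env.tips_ahead is the distance from the TCP to the fingertips, in m); z points along the fingers, x is the direction in which the jaws open and shut, and the axes are right-handed (so a half turn about z gives the same grasp; the last joint's range is limited). The gripper opens to 85 mm and grips with 20 to 120 N. Pads are 22 mm wide; open, the fingers measure 114 mm over their backs; the gripper's body (76 mm by 85 mm) begins 54 mm behind the grasp point. The pads swing forward as they close: fully open they stand 13 mm farther back than shut.
Start: joints at [-70.359, 26.786, -0.665, 91.828, 0.344, 61.387, -3.226], TCP at [0.245, 0.602, 0.239] pointing down, gripper open.
Joint ranges: [-144.91, 144.91], [-17.63, 115.5], [-89.93, 88.59], [15.96, 139.68], [-74.01, 254.01], [8.47, 105.57], [-167.45, 167.45]. Speed limits (degrees/s): [147.25, 147.25, 180, 180, 180, 180, 180].

INTERFACE

Orientations are given as a 3x3 rotation matrix whose columns are the frame's x, y, z axes.
In Python, from plant import env gives the robot as it stands.
- The arm moves only by the tool jog_arm, never from a script. Its argument "deltas" is text: rows parted by semicolons, each of 7 numbers parted by spaces: the turn, a rotation vector about the tool's x, y, z in degrees, then the shift along the tool's x, y, z in mm, then the closure in counts, from 0 (fully open) to 255 (shut). A call has 1 to 5 rows; each row shifts and turns the pose as measured when the row begins, along the tool's axes as they then stand; what a row does not reach is not made up. A row lasts 1/8 s, in which the tool goes at most 62.5 mm and 10.7 degrees, less where a joint would pass 70% of its speed; a pose out of reach is approached as far as the arm can. A call is refused whole if a number of a shift passes 62.5 or a number of a turn 10.7, either way. A call with a gripper value outside its range is refused whole. The fingers move at their own pace and stop on an object; the grip force is fixed at half the most. Time passes only in rows, so rows that do not move let the fingers close. It gives the time, the measured TCP pose, the force and the opening at its end, in the units of the state.
- env.state(): the state, without advancing time (a new reading comes with each control period).
- env.snapshot(name): name is "scene" or "top" or "wrist"; returns (picture, depth): 480x640x3 uint8, blue, green, red; 480x640 float32, m along the optical axis (not along the pixel's ray), 0 where there is no reading.
- env.calibration(name): a dict with "fx", "fy", "cx", "cy" (pixels), "rvec" (rotation vector, rad) and "tvec" (3), from world to camera coordinates, as OpenCV has them. Camera axes: x right, y down, z forward; pixel columns grow to the right and rows downward; lengths in m; the calibration is good to about 2 mm. A picture is of the moment at which its call begins: read the wrist's pose just before it. calibration takes no time and is no camera call; for the wrist camera it gives the pose at the moment of the call.
- env.finish_job(): hands the job in, once; it reports no verdict.
The state is a dict: "clock": time; "joints": joint angles; "qvel": joint speeds; "joint_efforts": joint torques, N m; "tool_pos": TCP position; "orientation": TCP orientation; "wrist_force": force on the tool from outside, world axes, zero at the start; "torque": the same for the moment, N m; "gripper_width": finger opening in m.
Only numpy, scipy, OpenCV 4.12 (cv2) and the standard library are available. Lean on these libraries where they do the work, as an engineer would, in place of code of your own. Each camera call takes 0.05 s, during which the arm holds its last target.

TASK

Get the bench ready for fitting gaskets: set the three movement holders in the tray, one flat in each recess, and leave them there; then turn the jar carousel by its tall jar's knob until the tall jar stands squarely at the front, in line with the wedge on the base. Finish while still gripping that knob, so that the turntable is held still there; leave everything else on the bench where it is.

Things in the scene. Friction and masses are not known exactly. Their poses are not given: they have to be found in the camera images.
- holder0: loose aluminium movement holder, a round block 38 mm in diameter and 24 mm high with small wheels on its top face, about 60 g; origin: centre of its underside; the three are alike
- holder1: loose aluminium movement holder, a round block 38 mm in diameter and 24 mm high with small wheels on its top face, about 60 g; origin: centre of its underside; the three are alike
- holder2: loose aluminium movement holder, a round block 38 mm in diameter and 24 mm high with small wheels on its top face, about 60 g; origin: centre of its underside; the three are alike
- tray: fixed wooden tray, 60 x 170 mm, 9 mm high, with a row of three square recesses along its own y; origin: centre of its underside, x across the short side. Recess floors lie 4 mm above the bench, each recess is 50 x 50 mm inside with 5 mm thick walls standing 5 mm above its floor; recesses are 55 mm apart
- recess0 (a point): centre of the floor of recess 0 (0 at the tray's -y end, 2 at its +y end)
- recess1 (a point): centre of the floor of recess 1 (0 at the tray's -y end, 2 at its +y end)
- recess2 (a point): centre of the floor of recess 2 (0 at the tray's -y end, 2 at its +y end)
- carousel: fixed round black base (200 mm wide, 20 mm high) of the jar carousel; origin: centre of its underside, on the turning axis (vertical). A small pointed aluminium wedge, 12 mm high, sticks out of the base at its front, on the base's own -x side, to 143 mm from the axis
- front_spot (a point): the front place: point on top of the turntable (34 mm above the bench), 75 mm from the axis, in line with the wedge; the tall jar's axis belongs above it
- turntable (a joint): angle of the turntable in its base, rad, counterclockwise from above positive; 0 (or a whole turn) when the tall jar stands exactly at the front place. It turns freely either way, with light friction (about 0.03 N m), no detents and no spring; it starts 1.0 to 5.2 rad from zero.
- turntable_top (a point): centre of the top of the turntable, an aluminium disc 208 mm wide, its top 34 mm above the bench. Six capped jars stand on it (not removable) 60 degrees apart, axes 75 mm from its centre: five short ones (37 mm wide, tops 92 mm above the bench) and the tall one; a 20 mm thick post stands at the centre, its top 79 mm above the bench
- tall_jar: the one tall jar, 37 mm wide, kept in a socket of the turntable where it can only spin on its own axis (light friction), with a round black upright knob on its lid; origin: centre of its underside, on top of the turntable disc; its axis is 75 mm from the turning axis
- knob_mid (a point): middle of the tall jar's knob, on the jar's axis, 154 mm above the bench; the knob is a cylinder 24 mm in diameter, 32 mm high, its top 170 mm and its foot 138 mm above the bench
- loupe: bystander, leave alone: black eye loupe, 38 mm wide, 32 mm high
- screwdriver: bystander, leave alone: small screwdriver, 120 mm long, lying
- tweezers: bystander, leave alone: steel tweezers, 126 mm long, lying, about 14 mm wide and 6 mm high
- blower: bystander, leave alone: black rubber dust blower bulb, 66 mm wide, 90 mm high
- watch_case: bystander, leave alone: steel watch head without strap, 42 mm wide, 12 mm high
- parts_dish: bystander, leave alone: white parts dish, 64 mm wide, 20 mm high
- brush: bystander, leave alone: small brush, 130 mm long, lying
Things that resemble listed ones, but are neither listed nor needed, are in the scene too. What is shaped like the carousel but red is not meant. What is shaped like the holder2 but pink is not meant.

How it is judged (in metres and radians):
On the way, in this order (a step that is already met when the one before it is completed fails the run):
1. the three movement holders lie flat in the tray, one in each recess, let go (((horizontal distance between holder0 and recess0 below 0.01 m and z of holder0 in the frame of recess0 below 0.003 m and angle between holder0's own z axis and vertical below 0.08 rad) or (horizontal distance between holder1 and recess0 below 0.01 m and z of holder1 in the frame of recess0 below 0.003 m and angle between holder1's own z axis and vertical below 0.08 rad) or (horizontal distance between holder2 and recess0 below 0.01 m and z of holder2 in the frame of recess0 below 0.003 m and angle between holder2's own z axis and vertical below 0.08 rad)) and ((horizontal distance between holder0 and recess1 below 0.01 m and z of holder0 in the frame of recess1 below 0.003 m and angle between holder0's own z axis and vertical below 0.08 rad) or (horizontal distance between holder1 and recess1 below 0.01 m and z of holder1 in the frame of recess1 below 0.003 m and angle between holder1's own z axis and vertical below 0.08 rad) or (horizontal distance between holder2 and recess1 below 0.01 m and z of holder2 in the frame of recess1 below 0.003 m and angle between holder2's own z axis and vertical below 0.08 rad)) and ((horizontal distance between holder0 and recess2 below 0.01 m and z of holder0 in the frame of recess2 below 0.003 m and angle between holder0's own z axis and vertical below 0.08 rad) or (horizontal distance between holder1 and recess2 below 0.01 m and z of holder1 in the frame of recess2 below 0.003 m and angle between holder1's own z axis and vertical below 0.08 rad) or (horizontal distance between holder2 and recess2 below 0.01 m and z of holder2 in the frame of recess2 below 0.003 m and angle between holder2's own z axis and vertical below 0.08 rad)) and contact force between the fingers and holder0 below 0.2 N and contact force between the fingers and holder1 below 0.2 N and contact force between the fingers and holder2 below 0.2 N), for 0.2 s.
2. the tall jar is at the front, gripped, the turntable still (horizontal distance between tall_jar and front_spot below 0.01 m and contact force between the fingers and tall_jar above 1 N and velocity of joint turntable between -0.06 and 0.06 rad/s), for 0.3 s.
At the end, for the whole second after the job is handed in: One holder flat in each recess (within 10 mm of its centre, under 3 mm above its floor, tilt under 0.08 rad), at rest, let go; tall jar within 10 mm of the front place, turntable slower than 0.06 rad/s, fingers on the tall jar with over 1 N through the last second (all of step 1 and all of step 2 and linear speed of each of holder0, holder1, holder2 below 0.02 m/s); the arm keeps its last pose, push and grip.
It fails at once if a bystander on the bench is displaced by more than 25 mm (distance of any of loupe, screwdriver, tweezers, blower, watch_case, parts_dish, brush from where it was at the start of the episode above 0.025 m).
It also fails if it takes over 69 s, if anything falls off the work surface, if the arm or the gripper's body presses on something with over 40 N, if the wrist force passes 120 N, or if a joint passes its speed limit or range.

## Working session

There is one attempt and no reset: what is moved stays moved. The work goes in short steps, Python scripts to look and compute and a tool call to move; the robot and the scene stay as the last step left them, time stands still between calls to the robot, and variables do not carry over. Pictures are saved under pics/ and viewed, and the job is handed in when it is done.

Besides the shell and the picture viewer there is one more tool, called in YAML: its name, and indented under it one key for each argument. jog_arm: Moves the arm, as the interface text tells. Its arguments: {"type":"object","properties":{"deltas":{"type":"string"}},"required":["deltas"]}

```bash
mkdir -p pics; ls; python3 - <<'E'
from plant import env
import cv2,numpy as np
s=env.state();print(s['clock'],s['tool_pos'],s['orientation'],s['gripper_width'],env.tips_ahead)
for n in('scene','top'):
    p,d=env.snapshot(n);cv2.imwrite(f'pics/{n}0.png',p);np.save(f'pics/{n}0.npy',d)
    c=env.calibration(n);np.save(f'pics/{n}0c.npy',c,allow_pickle=True);print(n,c)
E
```

```text
pics
0.0 [0.24446403 0.60166863 0.23831429] [[ 3.76393285e-01  9.26459805e-01 -5.70339861e-04]
 [ 9.26458212e-01 -3.76393698e-01 -1.72200986e-03]
 [-1.81004525e-03  1.19756899e-04 -9.99998355e-01]] 0.08526079575046061 0.008
scene {'fx': 585.1246699538674, 'fy': 585.1246699538674, 'cx': 322.23058301842264, 'cy': 247.11571136006222, 'rvec': array([ 1.58081165,  1.80299607, -0.90554845]), 'tvec': array([ 0.09572459, -0.22649723,  1.67068959])}
top {'fx': 528.0683640864706, 'fy': 528.0683640864706, 'cx': 319.2784655305724, 'cy': 233.24621148937968, 'rvec': array([ 2.15493539, -2.19670364,  0.07665243]), 'tvec': array([-0.01005707,  0.51837703,  1.28190347])}
```

View pics/top0.png

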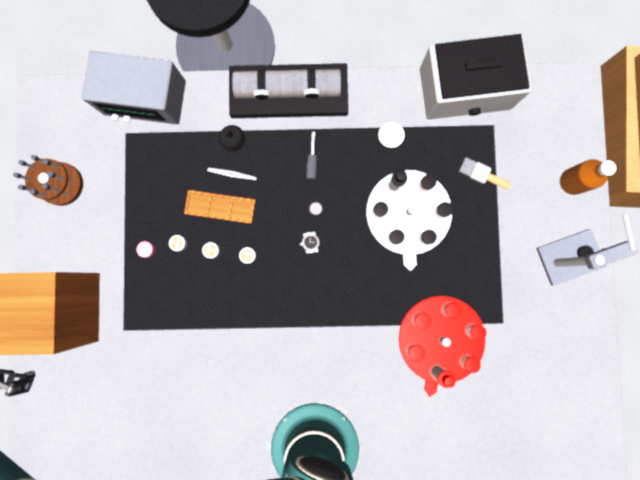

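View pics/scene0.png

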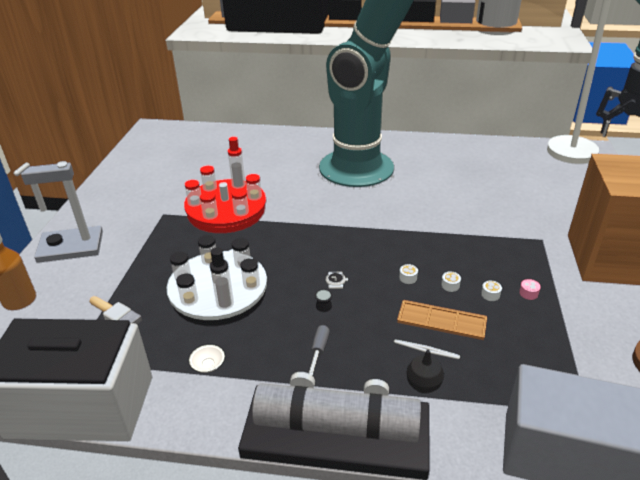

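The top view shows three grey-white holders at (177,243), (210,250) and (247,255), a pink lookalike at (145,249), the tray at (220,207), and the loupe at (316,209). The white carousel is at (409,212), with its tall jar near (399,178) and its wedge near (410,262). The red carousel at (445,340) is a decoy. Next I'll take close crops and measure.

```bash
cat > h.py <<'E'
import cv2,numpy as np
def load(n,i=0):
    return cv2.imread(f'pics/{n}{i}.png'),np.load(f'pics/{n}{i}.npy'),np.load(f'pics/{n}{i}c.npy',allow_pickle=True).item()
def K(c): return np.array([[c['fx'],0,c['cx']],[0,c['fy'],c['cy']],[0,0,1]])
def cast(c,uv,z):
    R,_=cv2.Rodrigues(c['rvec']);o=-R.T@c['tvec'].ravel()
    r=R.T@np.linalg.inv(K(c))@np.array([uv[0],uv[1],1.]);return o+r*(z-o[2])/r[2]
def cloud(d,c):
    R,_=cv2.Rodrigues(c['rvec']);v,u=np.mgrid[:480,:640]
    p=np.stack([(u-c['cx'])/c['fx']*d,(v-c['cy'])/c['fy']*d,d],-1)-c['tvec'].ravel()
    return p@R
E
python3 - <<'E'
from h import *
p,d,c=load('top')
cv2.imwrite('pics/cropA.png',cv2.resize(p[170:275,125:285],None,fx=5,fy=5,interpolation=cv2.INTER_CUBIC))
cv2.imwrite('pics/cropB.png',cv2.resize(p[155:285,350:470],None,fx=4.5,fy=4.5,interpolation=cv2.INTER_CUBIC))
P=cloud(d,c)
for uv in [(177,243),(210,250),(247,255),(145,249),(220,207),(409,212),(399,178),(316,209),(310,242),(300,300),(150,150)]:
    print(uv,P[uv[1],uv[0]].round(4))
hsv=cv2.cvtColor(p,cv2.COLOR_BGR2HSV)
# tray
m=cv2.inRange(hsv,(5,100,80),(25,255,255));m[:170]=0;m[235:]=0;m[:,:170]=0;m[:,270:]=0
pts=np.argwhere(m)[:,::-1]; w=np.array([cast(c,q,0.009)[:2] for q in pts])
print('tray',len(pts),cv2.minAreaRect(w.astype(np.float32)*1000))
# holders by height
reg=(P[...,2]>.012)&(P[...,2]<.04);reg[:228]=0;reg[275:]=0;reg[:,:125]=0;reg[:,275:]=0
n,l,st,ce=cv2.connectedComponentsWithStats(reg.astype(np.uint8))
for i in range(1,n):
    q=P[l==i]; print(st[i],ce[i],'z',np.median(q[:,2]).round(4),cast(c,ce[i],.024).round(4),q[:,:2].mean(0).round(4))
E
```

```text
(177, 243) [0.5004 0.3303 0.0263]
(210, 250) [0.4816 0.2489 0.0268]
(247, 255) [0.4679 0.1589 0.0207]
(145, 249) [0.4872 0.4093 0.0258]
(220, 207) [0.5906 0.2285 0.0033]
(409, 212) [ 0.56   -0.2338  0.0747]
(399, 178) [ 0.624  -0.1984  0.1727]
(316, 209) [ 0.5769 -0.0132  0.0326]
(310, 242) [0.4975 0.0035 0.0121]
(300, 300) [ 0.3544  0.0312 -0.0022]
(150, 150) [0.7396 0.4055 0.0051]
tray 1821 ((591.9075317382812, 229.22488403320312), (175.56698608398438, 65.9056167602539), 80.49356842041016)
[169 236  17  15 195] [177.15897436 242.9025641 ] z 0.0242 [0.5008 0.3305 0.024 ] [0.5008 0.3305]
[137 242  17  15 197] [145.06598985 249.28426396] z 0.0235 [0.4866 0.4097 0.024 ] [0.4866 0.4099]
[203 243  16  15 193] [210.51813472 250.0880829 ] z 0.024 [0.4815 0.2482 0.024 ] [0.4815 0.2482]
[240 248  16  16 191] [247.26701571 255.23560209] z 0.0238 [0.4671 0.1578 0.024 ] [0.4671 0.1578]
```

View pics/cropA.png

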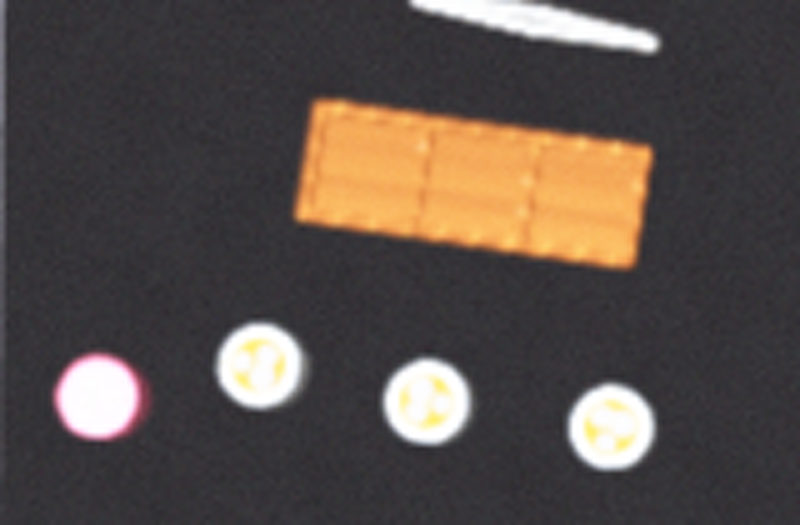

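View pics/cropB.png

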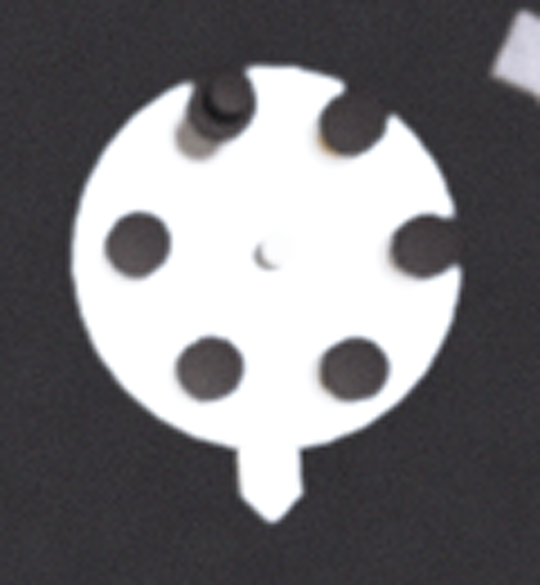

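The crop shows three aluminium holders with gold wheels and a separate pink one, which I exclude. The tray is empty. The carousel's wedge points down at crop (272,520) and the tall jar's knob is at crop (230,92).

```bash
python3 - <<'E'
from h import *
p,d,c=load('top');P=cloud(d,c)
hsv=cv2.cvtColor(p,cv2.COLOR_BGR2HSV)
m=cv2.inRange(hsv,(5,100,80),(25,255,255));m[:170]=0;m[235:]=0;m[:,:170]=0;m[:,270:]=0
r=cv2.minAreaRect(np.argwhere(m)[:,::-1].astype(np.float32));b=cv2.boxPoints(r)
print(r);w=np.array([cast(c,q,.009) for q in b]);print(w.round(4),w.mean(0));
for i in range(2): e=w[i+1]-w[i];print(np.linalg.norm(e),np.degrees(np.arctan2(e[1],e[0])))
M=cv2.moments(m,True);print('mom',cast(c,(M['m10']/M['m00'],M['m01']/M['m00']),.007))
# disc: outline by height
g=cv2.cvtColor(p,cv2.COLOR_BGR2GRAY);s=np.zeros_like(g);s[160:285,355:462]=1
wm=((g>140)&(s>0)).astype(np.uint8);n,l,st,ce=cv2.connectedComponentsWithStats(wm)
i=1+st[1:,4].argmax();wm=(l==i).astype(np.uint8)
ct=max(cv2.findContours(wm,0,cv2.CHAIN_APPROX_NONE)[0],key=cv2.contourArea)[:,0]
W=np.array([cast(c,q,.034)[:2] for q in ct])
# robust circle fit r=.104
from scipy.optimize import least_squares
o=least_squares(lambda a:np.hypot(*(W-a[:2]).T)-a[2],[.56,-.23,.104],loss='soft_l1',f_scale=.002).x;print('disc',o)
pm=(P[...,2]>.065)&(P[...,2]<.083)&(s>0)&(np.hypot(P[...,0]-o[0],P[...,1]-o[1])<.03)
vu=np.argwhere(pm);print('post',len(vu),cast(c,vu.mean(0)[::-1],.079))
Wz=np.array([cast(c,q,.012)[:2] for q in ct]);dd=np.hypot(*(Wz-o[:2]).T);k=dd.argmax();tip=ct[dd>dd.max()-.004]
print('tip',ct[k],tip.tolist(),Wz[k],dd[k]);
# wedge centre line per row
for v in range(254,270):
    u=np.flatnonzero(wm[v]); 
    if len(u): print(v,u.min(),u.max(),cast(c,(u.mean(),v),.012).round(4), P[v,int(u.mean()),2].round(4))
km=(P[...,2]>.160)&(P[...,2]<.185)&(s>0);vu=np.argwhere(km);print('knob',len(vu),vu.mean(0)[::-1],cast(c,vu.mean(0)[::-1],.170),P[km].mean(0))
jm=(P[...,2]>.085)&(P[...,2]<.1)&(s>0);n,l,st,ce=cv2.connectedComponentsWithStats(jm.astype(np.uint8))
for i in range(1,n):
    if st[i,4]>60:
        x=cast(c,ce[i],.092);e=x[:2]-o[:2];print('jar',st[i],x,np.hypot(*e),np.degrees(np.arctan2(e[1],e[0])))
E
```

```text
((219.2638397216797, 206.1971435546875), (70.08280181884766, 26.184518814086914), 8.325650215148926)
[[0.5739 0.321  0.009 ]
 [0.6392 0.3116 0.009 ]
 [0.6099 0.1374 0.009 ]
 [0.5449 0.1475 0.009 ]] [0.59196319 0.22935538 0.009     ]
0.06600021376617383 -8.209668663761343
0.176638065537031 -99.53501962194338
mom [0.59203579 0.22951946 0.007     ]
disc [ 0.56034319 -0.23784518  0.1021904 ]
post 57 [ 0.56449204 -0.23931999  0.079     ]
tip [411 270] [[408, 269], [409, 270], [410, 270], [411, 270], [412, 269]] [ 0.42347964 -0.24428256] 0.13701485401799327
254 401 417 [ 0.463  -0.2406  0.012 ] 0.0329
255 403 416 [ 0.4605 -0.2418  0.012 ] 0.0154
256 403 416 [ 0.458  -0.2417  0.012 ] 0.0091
257 403 416 [ 0.4556 -0.2416  0.012 ] 0.0115
258 403 416 [ 0.4531 -0.2415  0.012 ] 0.0065
259 403 416 [ 0.4506 -0.2415  0.012 ] 0.0106
260 403 416 [ 0.4482 -0.2414  0.012 ] 0.0089
261 403 416 [ 0.4457 -0.2413  0.012 ] 0.0142
262 403 416 [ 0.4432 -0.2412  0.012 ] 0.0102
263 403 416 [ 0.4408 -0.2412  0.012 ] 0.0074
264 403 416 [ 0.4383 -0.2411  0.012 ] 0.0128
265 404 416 [ 0.4358 -0.2422  0.012 ] 0.0121
266 405 415 [ 0.4334 -0.2421  0.012 ] 0.0082
267 406 414 [ 0.4309 -0.2421  0.012 ] 0.0139
268 407 413 [ 0.4284 -0.242   0.012 ] 0.0143
269 408 412 [ 0.426  -0.2419  0.012 ] 0.012
knob 92 [401.40217391 175.45652174] [ 0.63000281 -0.20427072  0.17      ] [ 0.63019312 -0.20442088  0.16898863]
jar [421 174  16  16 193] [ 0.62843155 -0.27897617  0.092     ] 0.07954736541051903 -31.135442753403
jar [373 201  16  16 193] [ 0.56670824 -0.16524805  0.092     ] 0.07287562447798546 84.98932535367832
jar [437 202  16  16 192] [ 0.56284776 -0.31475255  0.092     ] 0.07694814524245056 -88.13476131276818
jar [389 229  16  16 192] [ 0.50118996 -0.20101123  0.092     ] 0.06968388895733474 148.0900143847336
jar [421 229  17  16 194] [ 0.49930219 -0.27545498  0.092     ] 0.07169728165425762 -148.36111308962205
```

```bash
cat >> h.py <<'E'
from scipy.spatial.transform import Rotation as Ro
def Rd(yaw):
    a=np.radians(yaw);c,s=np.cos(a),np.sin(a);return np.array([[c,s,0],[s,-c,0],[0,0,-1.]])
def plan(wps,s=None):
    """wps: list of (x,y,z,yaw,n)"""
    from plant import env
    s=s or env.state();p=np.array(s['tool_pos']);R=np.array(s['orientation'])
    print('t',round(s['clock'],2),'at',p.round(4),'yaw',round(np.degrees(np.arctan2(R[1,0],R[0,0])),1),'w',round(s['gripper_width'],4),'F',np.round(s['wrist_force'],1))
    for x,y,z,yaw,n in wps:
        t=np.array([x,y,z]);rv=Ro.from_matrix(R.T@Rd(yaw)).as_rotvec();
        for i in range(n):
            d=(t-p)/(n-i) ; print('%.1f %.1f %.1f  %.1f %.1f %.1f'%(*np.degrees(rv/n),*(R.T@d*1000)))
            p=p+d;R=R@Ro.from_rotvec(rv/n).as_matrix()
        print('--')
E
python3 -c "
from h import *
plan([(.5008,.3305,.09,-9,9)])"
```

```text
t 0.1 at [0.2445 0.6017 0.2384] yaw 67.9 w 0.0851 F [-0.1  0.4 -0.3]
0.0 0.0 8.5  -17.2 37.7 16.5
0.0 0.0 8.5  -11.4 39.9 16.5
0.0 0.0 8.5  -5.3 41.1 16.5
0.0 0.0 8.5  0.8 41.5 16.5
0.0 0.0 8.5  7.0 40.9 16.5
0.0 0.0 8.5  13.0 39.4 16.5
0.0 0.0 8.5  18.7 37.0 16.5
0.0 0.0 8.5  24.0 33.8 16.5
0.0 0.0 8.5  28.7 29.9 16.5
--
```

jog_arm:
  deltas: "0 0 8.5 -17 38 16 0; 0 0 8.5 -11 40 16 0; 0 0 8.5 -5 41 16 0; 0 0 8.5 1 41 16 0; 0 0 8.5 7 41 16 0"

```text
clock: 0.72
tool_pos: [0.3708, 0.5272, 0.2107]
orientation: [[0.887, 0.462, 0.018], [0.455, -0.878, 0.149], [0.085, -0.123, -0.989]]
wrist_force: [-24.7, 7.8, 61.1]
gripper_width: 0.0856
```

```bash
python3 -c "
from h import *
plan([(.5008,.3305,.09,-9,5)])"
```

```text
t 0.72 at [0.3708 0.5272 0.2107] yaw 27.2 w 0.0856 F [-24.7   7.8  61.1]
-1.7 -0.5 7.3  3.1 49.6 18.5
-1.7 -0.5 7.3  9.5 48.2 19.9
-1.7 -0.5 7.3  15.7 46.0 21.2
-1.7 -0.5 7.3  21.5 43.0 22.3
-1.7 -0.5 7.3  26.9 39.2 23.3
--
```

```bash
python3 - <<'E'
from h import *
from plant import env
P=cloud(*load('top')[1:])
for uv in [(30,300),(80,300),(95,290),(20,345),(15,380)]:print(uv,P[uv[1],uv[0]].round(3))
p,d=env.snapshot('top');cv2.imwrite('pics/top1.png',p)
s=env.state();print(s['clock'],s['wrist_force'],s['tool_pos'],s['qvel'],s['joints'])
E
```

```text
(30, 300) [0.375 0.582 0.219]
(80, 300) [0.369 0.531 0.106]
(95, 290) [0.389 0.53  0.029]
(20, 345) [0.283 0.602 0.218]
(15, 380) [ 0.171  0.738 -0.002]
0.775 [-15.16099194   8.35378582  55.17354094] [0.37657971 0.5240678  0.21055944] [-0.28575428  0.52066135  0.53263388 -0.68036791  4.63295084  1.42792289
  4.23594319] [-61.69955472  24.26841034   8.03458993 100.64660497  -9.63137479
  47.91194627 -21.75335442]
```

View pics/top1.png

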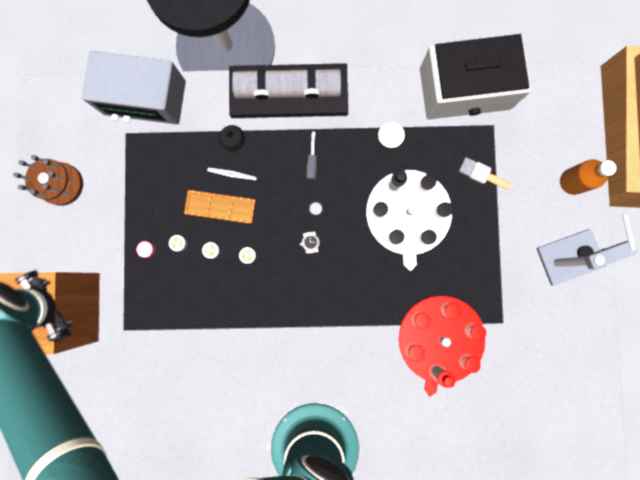

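The TCP ran down onto the top of the wooden block at (45,300), which is about 0.219 m high. I'll lift off it straight away.

jog_arm:
  deltas: "0 0 0 0 0 -20 0; 0 0 0 0 0 -25 0"

```text
clock: 1.02
tool_pos: [0.375, 0.5198, 0.2602]
orientation: [[0.89, 0.455, 0.026], [0.446, -0.881, 0.156], [0.094, -0.127, -0.987]]
wrist_force: [-0.1, -0.4, -0.9]
gripper_width: 0.0852
```

```bash
python3 -c "
from h import *
plan([(.43,.46,.27,0,3),(.5008,.3305,.09,-9,5)])"
```

```text
t 1.02 at [0.375  0.5198 0.2602] yaw 26.6 w 0.0852 F [-0.1 -0.4 -0.9]
-2.8 -1.2 9.0  7.7 25.5 -5.9
-2.8 -1.2 9.0  11.5 24.3 -4.8
-2.8 -1.2 9.0  15.1 22.4 -4.0
--
-0.0 0.0 1.8  14.2 25.9 36.0
-0.0 0.0 1.8  15.0 25.4 36.0
-0.0 0.0 1.8  15.8 25.0 36.0
-0.0 0.0 1.8  16.5 24.5 36.0
-0.0 0.0 1.8  17.3 23.9 36.0
--
```

jog_arm:
  deltas: "-2.8 -1.2 9 8 26 -6 0; -2.8 -1.2 9 12 40 -5 0; -2.8 -1.2 9 20 45 -4 0; 0 0 2 20 40 0 0"

```text
clock: 1.52
tool_pos: [0.4624, 0.3836, 0.2699]
orientation: [[0.999, -0.044, -0.002], [-0.044, -0.999, 0.0], [-0.002, 0.0, -1.0]]
wrist_force: [0.6, -0.6, -0.3]
gripper_width: 0.0855
```

```bash
python3 -c "
from h import *
plan([(.5008,.3305,.06,-9,5)])"
```

```text
t 1.52 at [0.4624 0.3836 0.2699] yaw -2.5 w 0.0855 F [ 0.6 -0.6 -0.3]
0.0 0.0 1.3  8.2 10.3 42.0
0.0 0.0 1.3  8.4 10.1 42.0
0.0 0.0 1.3  8.6 9.9 42.0
0.0 0.0 1.3  8.8 9.7 42.0
0.0 0.0 1.3  9.0 9.5 42.0
--
```

jog_arm:
  deltas: "0 0 1.3 8 10 42 0; 0 0 1.3 8 10 42 0; 0 0 1.3 9 10 42 0; 0 0 1.3 9 10 42 0; 0 0 1.3 9 10 30 0"

```text
clock: 2.15
tool_pos: [0.5045, 0.326, 0.0685]
orientation: [[0.986, -0.166, 0.002], [-0.166, -0.986, 0.003], [0.002, -0.003, -1.0]]
wrist_force: [-0.2, -0.1, -0.2]
gripper_width: 0.0854
```

```bash
python3 - <<'E'
from h import *
from plant import env
plan([(.5008,.3305,.017,-9,3)])
c=env.calibration('wrist');p,d=env.snapshot('wrist');cv2.imwrite('pics/w1.png',p)
P=cloud(d,c);m=(P[...,2]>.018)&(P[...,2]<.03)&(np.hypot(P[...,0]-.5008,P[...,1]-.3305)<.04)
q=P[m];print(len(q),(q.max(0)+q.min(0))/2,np.ptp(q,axis=0),q.mean(0))
E
```

```text
t 2.15 at [0.5045 0.326  0.0685] yaw -9.5 w 0.0854 F [-0.2 -0.1 -0.2]
-0.1 -0.0 -0.2  -1.5 -1.2 17.2
-0.1 -0.0 -0.2  -1.5 -1.2 17.2
-0.1 -0.0 -0.2  -1.5 -1.3 17.2
--
3303 [0.5043596  0.33133402 0.02176433] [0.03763313 0.03763289 0.00750853] [0.50471773 0.33249524 0.02278586]
```

View pics/w1.png

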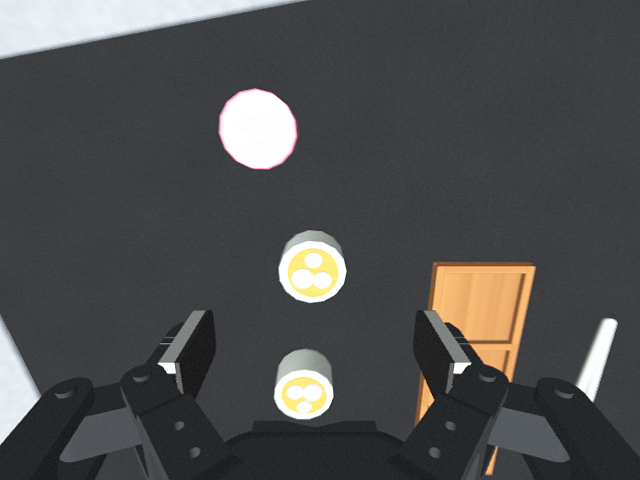

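Wrist view: the pink lookalike is at (258,130), my target holder at (312,270), and the next holder at (304,385). The wrist fix gives (0.504,0.331), against (0.501,0.3305) from the top camera. I'll descend and grip.

jog_arm:
  deltas: "0 0 0 -2 -5 17 0; 0 0 0 0 0 17 0; 0 0 0 0 0 17 0; 0 0 0 0 0 0 200; 0 0 0 0 0 0 200"

```text
clock: 2.82
tool_pos: [0.5023, 0.3307, 0.0121]
orientation: [[0.986, -0.166, -0.001], [-0.166, -0.986, 0.0], [-0.001, -0.0, -1.0]]
wrist_force: [0.7, 0.5, 0.5]
gripper_width: 0.0519
```

jog_arm:
  deltas: "0 0 0 0 0 0 200; 0 0 0 0 0 0 200; 0 0 0 0 0 0 200"

```text
clock: 3.2
tool_pos: [0.5034, 0.3315, 0.0142]
orientation: [[0.986, -0.165, 0.002], [-0.165, -0.986, 0.002], [0.001, -0.003, -1.0]]
wrist_force: [0.0, 0.3, -1.3]
gripper_width: 0.0359
```

```bash
python3 -c "
from h import *
plan([(.503,.33,.06,-9,2),(.601,.284,.06,-9,3)])"
```

```text
t 3.2 at [0.5034 0.3315 0.0142] yaw -9.5 w 0.0359 F [ 0.   0.3 -1.3]
-0.1 -0.0 -0.3  -0.0 0.7 -22.9
-0.1 -0.0 -0.3  -0.0 0.8 -22.9
--
-0.0 -0.0 0.0  34.7 10.0 0.0
-0.0 -0.0 0.0  34.7 10.0 0.0
-0.0 -0.0 0.0  34.7 10.0 0.0
--
```

jog_arm:
  deltas: "0 0 0 0 0 -24 200; 0 0 0 0 1 -23 200; 0 0 0 35 10 0 200; 0 0 0 35 10 0 200; 0 0 0 25 10 0 200"

```text
clock: 3.82
tool_pos: [0.5916, 0.2871, 0.0631]
orientation: [[0.987, -0.16, 0.001], [-0.16, -0.987, 0.004], [-0.0, -0.004, -1.0]]
wrist_force: [1.0, -1.3, -0.8]
gripper_width: 0.0358
```

```bash
python3 - <<'E'
from h import *
from plant import env
plan([(.601,.284,.06,-9,1)])
c=env.calibration('wrist');p,d=env.snapshot('wrist');cv2.imwrite('pics/w2.png',p)
np.save('pics/w2.npy',d);np.save('pics/w2c.npy',c,allow_pickle=True)
E
```

```text
t 3.83 at [0.5916 0.2871 0.0631] yaw -9.2 w 0.0358 F [ 1.  -1.3 -0.8]
-0.2 0.0 -0.2  9.8 1.6 3.1
--
```

View pics/w2.png

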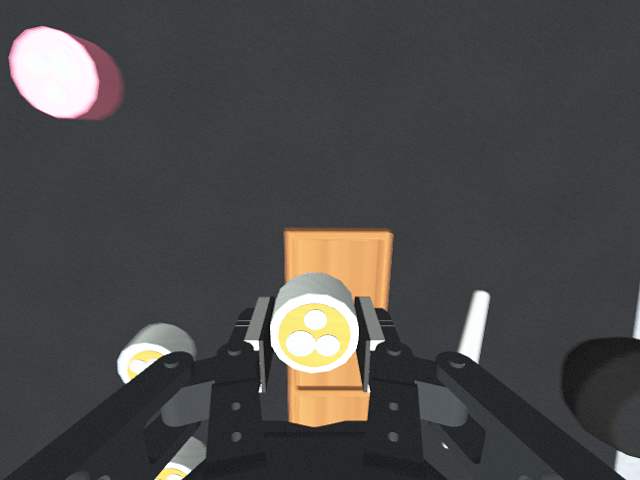

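```bash
python3 - <<'E'
from h import *
p,d,c=load('w2')
for q in [(284.5,230),(393,230),(285,250),(391,270),(388,310),(287,400),(370,388),(297,388)]: print(q,cast(c,q,.009).round(4))
hsv=cv2.cvtColor(p,cv2.COLOR_BGR2HSV);m=cv2.inRange(hsv,(5,80,60),(25,255,255))
for v in (240,255,265):
    u=np.flatnonzero(m[v,250:420])+250;print(v,u.min(),u.max(),cast(c,(u.min(),v),.009).round(4),cast(c,(u.max(),v),.009).round(4))
for u0 in (300,340,380):
    v=np.flatnonzero(m[200:260,u0])[0]+200;print(u0,v,cast(c,(u0,v),.009).round(4))
E
```

```text
[ WARN:0@0.445] global loadsave.cpp:275 findDecoder imread_('pics/w20.png'): can't open/read file: check file path/integrity
Traceback (most recent call last):
  File "h.py", line 3, in load
    return cv2.imread(f'pics/{n}{i}.png'),np.load(f'pics/{n}{i}.npy'),np.load(f'pics/{n}{i}c.npy',allow_pickle=True).item()
                                          ~~~~~~~^^^^^^^^^^^^^^^^^^^^
FileNotFoundError: [Errno 2] No such file or directory: 'pics/w20.npy'
```

```bash
python3 - <<'E'
from h import *
p,d,c=load('w',2)
for q in [(284.5,230),(393,230),(370,388),(297,388)]: print(q,cast(c,q,.009).round(4))
hsv=cv2.cvtColor(p,cv2.COLOR_BGR2HSV);m=cv2.inRange(hsv,(5,80,60),(25,255,255))
for v in (240,255,265):
    u=np.flatnonzero(m[v,250:420])+250;print(v,u.min(),u.max(),cast(c,(u.min(),v),.009).round(4),cast(c,(u.max(),v),.009).round(4))
for u0 in (300,340,380):
    v=np.flatnonzero(m[200:260,u0])[0]+200;print(u0,v,cast(c,(u0,v),.009).round(4))
E
```

```text
(284.5, 230) [0.58   0.3168 0.009 ]
(393, 230) [0.6402 0.307  0.009 ]
(370, 388) [0.6155 0.2018 0.009 ]
(297, 388) [0.5681 0.2095 0.009 ]
240 284 392 [0.5786 0.311  0.009 ] [0.6391 0.3012 0.009 ]
255 284 391 [0.577  0.3022 0.009 ] [0.6377 0.2923 0.009 ]
265 284 390 [0.5758 0.2961 0.009 ] [0.6366 0.2863 0.009 ]
300 228 [0.5888 0.3165 0.009 ]
340 228 [0.611  0.3129 0.009 ]
380 228 [0.6331 0.3094 0.009 ]
```

jog_arm:
  deltas: "0 0 0 13 2 0 200; 0 0 0 0 0 0 200"

```text
clock: 4.12
tool_pos: [0.6086, 0.2786, 0.0634]
orientation: [[0.986, -0.165, 0.004], [-0.165, -0.986, 0.002], [0.004, -0.002, -1.0]]
wrist_force: [-0.0, 0.3, -0.0]
gripper_width: 0.0358
```

```bash
python3 - <<'E'
from h import *
plan([(.6053,.2826,.019,-9.2,3)])
E
```

```text
t 4.12 at [0.6086 0.2786 0.0634] yaw -9.5 w 0.0358 F [-0.   0.3 -0. ]
-0.0 -0.1 -0.1  -1.3 -1.1 14.8
-0.0 -0.1 -0.1  -1.3 -1.1 14.8
-0.0 -0.1 -0.1  -1.3 -1.1 14.8
--
```

jog_arm:
  deltas: "0 0 0 -4 -3.5 14 200; 0 0 0 0 0 14 200; 0 0 0 0 0 8 200; 0 0 0 0 0 0 200"

```text
clock: 4.62
tool_pos: [0.6014, 0.2856, 0.0233]
orientation: [[0.987, -0.161, -0.0], [-0.161, -0.987, 0.002], [-0.001, -0.002, -1.0]]
wrist_force: [-0.3, -0.7, -0.5]
gripper_width: 0.0361
```

```bash
python3 - <<'E'
from h import *
plan([(.6053,.2826,.019,-9.2,1)])
E
```

```text
t 4.62 at [0.6014 0.2856 0.0233] yaw -9.3 w 0.0361 F [-0.3 -0.7 -0.5]
-0.1 0.0 -0.1  4.3 2.4 4.2
--
```

jog_arm:
  deltas: "0 0 0 3 1.5 0 200; 0 0 0 0 0 2 200; 0 0 0 0 0 0 200"

```text
clock: 5.0
tool_pos: [0.6049, 0.2836, 0.0217]
orientation: [[0.987, -0.161, 0.001], [-0.161, -0.987, 0.002], [0.0, -0.002, -1.0]]
wrist_force: [1.0, -0.1, -0.2]
gripper_width: 0.0362
```

```bash
python3 - <<'E'
from h import *
plan([(.6053,.2826,.019,-9.2,1)])
E
```

```text
t 5.0 at [0.6049 0.2836 0.0217] yaw -9.3 w 0.0362 F [ 1.  -0.1 -0.2]
-0.1 -0.0 -0.1  0.5 0.9 2.7
--
```

jog_arm:
  deltas: "0 0 0 0 0 3 200; 0 0 0 0 0 0 200; 0 0 0 0 0 0 0; 0 0 0 0 0 0 0; 0 0 0 0 0 0 0"

```text
clock: 5.62
tool_pos: [0.6055, 0.2838, 0.0194]
orientation: [[0.987, -0.161, 0.002], [-0.161, -0.987, 0.003], [0.001, -0.003, -1.0]]
wrist_force: [-0.1, -0.4, -0.4]
gripper_width: 0.0849
```

jog_arm:
  deltas: "0 0 0 0 0 0 0; 0 0 0 0 0 -30 0; 0 0 0 0 0 -30 0"

```text
clock: 6.0
tool_pos: [0.6035, 0.2827, 0.0778]
orientation: [[0.987, -0.161, -0.003], [-0.161, -0.987, 0.0], [-0.003, 0.0, -1.0]]
wrist_force: [0.7, 0.3, 0.1]
gripper_width: 0.0854
```

```bash
python3 - <<'E'
from h import *
from plant import env
plan([(.485,.2485,.06,-9.2,3)])
c=env.calibration('wrist');p,d=env.snapshot('wrist');cv2.imwrite('pics/w3.png',p)
np.save('pics/w3.npy',d);np.save('pics/w3c.npy',c,allow_pickle=True)
E
```

```text
t 6.0 at [0.6035 0.2827 0.0778] yaw -9.3 w 0.0854 F [0.7 0.3 0.1]
0.0 0.1 -0.0  -37.1 17.6 6.1
0.0 0.1 -0.0  -37.2 17.6 6.0
0.0 0.1 -0.0  -37.2 17.6 6.0
--
```

View pics/w3.png

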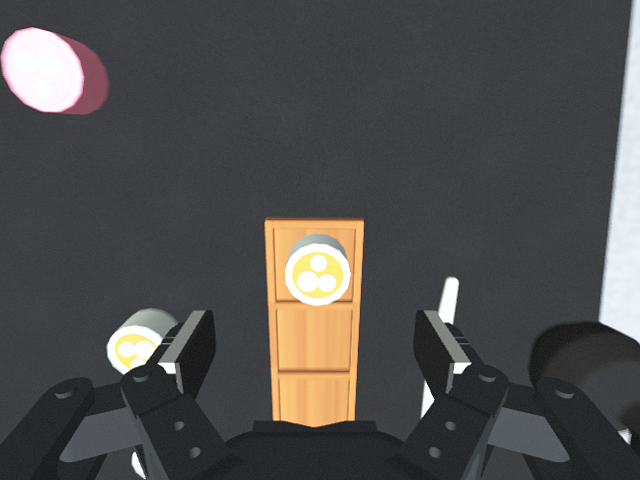

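The wrist view shows the first holder flat in the end recess at (318,272). On to the middle holder.

jog_arm:
  deltas: "0 0 0 -37 18 4 0; 0 0 0 -37 18 4 0; 0 0 0 -30 14 4 0; 0 0 0 0 0 0 0"

```text
clock: 6.55
tool_pos: [0.4934, 0.2508, 0.071]
orientation: [[0.987, -0.161, 0.007], [-0.161, -0.987, 0.006], [0.006, -0.007, -1.0]]
wrist_force: [0.7, -0.2, 0.0]
gripper_width: 0.0855
```

```bash
python3 - <<'E'
from h import *
from plant import env
plan([(.485,.2485,.017,-9.2,3)])
c=env.calibration('wrist');p,d=env.snapshot('wrist');cv2.imwrite('pics/w4.png',p)
P=cloud(d,c);m=(P[...,2]>.018)&(P[...,2]<.03)&(np.hypot(P[...,0]-.485,P[...,1]-.2485)<.04)
q=P[m];print(len(q),(q.max(0)+q.min(0))/2,np.ptp(q,axis=0))
E
```

```text
t 6.55 at [0.4934 0.2508 0.071 ] yaw -9.3 w 0.0855 F [ 0.7 -0.2  0. ]
-0.1 -0.1 -0.0  -2.7 1.3 18.0
-0.1 -0.1 -0.0  -2.7 1.3 18.0
-0.1 -0.1 -0.0  -2.7 1.2 18.0
--
3122 [0.48484095 0.24839824 0.02174696] [0.03732451 0.03710577 0.00745857]
```

jog_arm:
  deltas: "0 0 0 -7 3.5 14 0; 0 0 0 0 0 17 0; 0 0 0 0 0 16 0; 0 0 0 0 0 0 0"

```text
clock: 7.1
tool_pos: [0.4904, 0.2497, 0.0204]
orientation: [[0.987, -0.162, 0.011], [-0.162, -0.987, 0.006], [0.01, -0.008, -1.0]]
wrist_force: [0.6, 0.2, 0.7]
gripper_width: 0.0851
```

```bash
python3 - <<'E'
from h import *
plan([(.4848,.2484,.016,-9.2,1)])
E
```

```text
t 7.1 at [0.4904 0.2497 0.0204] yaw -9.3 w 0.0851 F [0.6 0.2 0.7]
-0.5 -0.6 -0.1  -5.4 2.2 4.3
--
```

jog_arm:
  deltas: "0 -0.6 0 -5.5 2 3.5 0; 0 0 0 0 0 0 200; 0 0 0 0 0 0 200; 0 0 0 0 0 0 200; 0 0 0 0 0 0 200"

```text
clock: 7.72
tool_pos: [0.4856, 0.2488, 0.0177]
orientation: [[0.987, -0.163, 0.002], [-0.163, -0.987, 0.009], [0.0, -0.009, -1.0]]
wrist_force: [0.3, -0.0, -0.7]
gripper_width: 0.0354
```

```bash
python3 - <<'E'
from h import *
plan([(.5,.247,.06,-9.2,2),(.5965,.2283,.06,-9.2,3)])
E
```

```text
t 7.72 at [0.4856 0.2488 0.0177] yaw -9.4 w 0.0354 F [ 0.3 -0.  -0.7]
-0.3 -0.0 -0.1  7.3 -0.5 -21.2
-0.3 -0.0 -0.1  7.3 -0.4 -21.2
--
-0.0 0.0 0.0  32.7 1.0 0.0
-0.0 0.0 0.0  32.7 1.0 0.0
-0.0 0.0 0.0  32.7 1.0 0.0
--
```

jog_arm:
  deltas: "-0.3 0 0 4 0 -22 200; -0.2 0 0 10 0 -22 200; 0 0 0 32 1 0 200; 0 0 0 32 1 0 200; 0 0 0 22 1 0 200"

```text
clock: 8.35
tool_pos: [0.5839, 0.2305, 0.063]
orientation: [[0.987, -0.159, -0.002], [-0.159, -0.987, 0.001], [-0.002, -0.001, -1.0]]
wrist_force: [-0.1, 0.0, -0.1]
gripper_width: 0.0357
```

jog_arm:
  deltas: "0 0 0 0 0 0 200"

```text
clock: 8.48
tool_pos: [0.5852, 0.2295, 0.063]
orientation: [[0.987, -0.161, -0.0], [-0.161, -0.987, 0.0], [-0.001, -0.0, -1.0]]
wrist_force: [-0.4, -0.2, 0.1]
gripper_width: 0.0356
```

```bash
python3 - <<'E'
from h import *
plan([(.5965,.2283,.0225,-9.2,2)])
E
```

```text
t 8.47 at [0.5852 0.2295 0.063 ] yaw -9.2 w 0.0356 F [-0.4 -0.2  0.1]
-0.0 0.0 -0.0  5.7 -0.3 20.3
-0.0 0.0 -0.0  5.7 -0.3 20.3
--
```

jog_arm:
  deltas: "0 0 0 11 -0.5 10 200; 0 0 0 0 0 12 200; 0 0 0 0 0 8 200; 0 0 0 0 0 0 200"

```text
clock: 8.98
tool_pos: [0.5931, 0.2293, 0.0294]
orientation: [[0.987, -0.158, -0.005], [-0.158, -0.987, -0.0], [-0.005, 0.001, -1.0]]
wrist_force: [0.9, -1.1, -0.1]
gripper_width: 0.0353
```

```bash
python3 - <<'E'
from h import *
plan([(.5965,.2283,.0217,-9.2,1)])
E
```

```text
t 8.97 at [0.5931 0.2293 0.0294] yaw -9.1 w 0.0353 F [ 0.9 -1.1 -0.1]
0.1 0.3 0.1  3.5 0.4 7.6
--
```

jog_arm:
  deltas: "0 0.3 0 3 0.5 5 200; 0 0 0 0 0 3 200; 0 0 0 0 0 0 200"

```text
clock: 9.35
tool_pos: [0.5961, 0.2285, 0.0214]
orientation: [[0.987, -0.158, 0.001], [-0.158, -0.987, -0.001], [0.001, 0.001, -1.0]]
wrist_force: [-0.7, -0.1, -0.2]
gripper_width: 0.0359
```

```bash
python3 - <<'E'
from h import *
plan([(.5965,.2283,.0217,-9.2,1)])
E
```

```text
t 9.35 at [0.5961 0.2285 0.0214] yaw -9.1 w 0.0359 F [-0.7 -0.1 -0.2]
0.0 -0.0 0.1  0.4 0.1 -0.3
--
```

jog_arm:
  deltas: "0 0 0 0 0 1 200; 0 0 0 0 0 0 0; 0 0 0 0 0 0 0; 0 0 0 0 0 0 0; 0 0 0 0 0 -20 0"

```text
clock: 9.98
tool_pos: [0.5954, 0.2283, 0.0409]
orientation: [[0.987, -0.158, -0.001], [-0.158, -0.987, -0.001], [-0.001, 0.001, -1.0]]
wrist_force: [-1.0, -0.3, 0.5]
gripper_width: 0.0853
```

jog_arm:
  deltas: "0 0 0 0 0 -25 0; 0 0 0 -20 15 0 0; 0 0 0 -30 20 0 0; 0 0 0 -30 25 0 0; 0 0 0 0 0 0 0"

```text
clock: 10.6
tool_pos: [0.5086, 0.182, 0.0745]
orientation: [[0.987, -0.158, 0.009], [-0.158, -0.987, 0.004], [0.008, -0.005, -1.0]]
wrist_force: [0.4, 0.2, 0.5]
gripper_width: 0.0852
```

```bash
python3 - <<'E'
from h import *
from plant import env
c=env.calibration('wrist');p,d=env.snapshot('wrist');cv2.imwrite('pics/w5.png',p)
P=cloud(d,c);m=(P[...,2]>.018)&(P[...,2]<.03)&(np.hypot(P[...,0]-.471,P[...,1]-.158)<.04)
q=P[m];print(len(q));print((q.max(0)+q.min(0))/2,np.ptp(q,axis=0))
plan([(.471,.158,.02,-9.2,3)])
E
```

```text
2752
[0.47075757 0.1577825  0.02181748] [0.037268   0.03742029 0.00761201]
t 10.65 at [0.5107 0.1832 0.075 ] yaw -9.0 w 0.0854 F [0.2 0.8 0.2]
-0.1 -0.2 0.1  -11.9 10.5 18.1
-0.1 -0.2 0.1  -11.9 10.5 18.2
-0.1 -0.2 0.1  -11.8 10.4 18.3
--
```

View pics/w5.png

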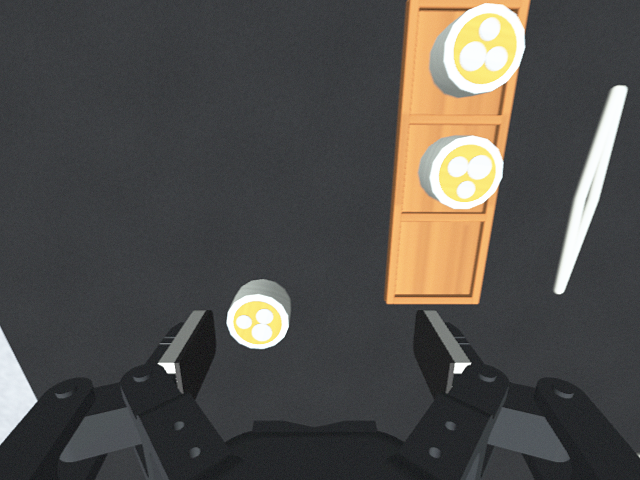

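Two holders are now seated, at (485,50) and (462,172). The last one is at (258,320), measured at (0.471,0.158).

jog_arm:
  deltas: "0 0 0 -18 16 4 0; 0 0 0 -16 14 12 0; 0 0 0 0 0 14 0; 0 0 0 0 0 0 0"

```text
clock: 11.15
tool_pos: [0.4796, 0.1628, 0.0469]
orientation: [[0.988, -0.155, 0.023], [-0.156, -0.988, 0.01], [0.021, -0.013, -1.0]]
wrist_force: [0.6, -0.7, 0.1]
gripper_width: 0.0853
```

```bash
python3 - <<'E'
from h import *
plan([(.4708,.1578,.0165,-9.2,1)])
E
```

```text
t 11.15 at [0.4796 0.1628 0.0469] yaw -8.9 w 0.0853 F [ 0.6 -0.7  0.1]
-0.8 -1.2 0.3  -8.6 6.7 30.2
--
```

jog_arm:
  deltas: "-0.8 -1.2 0 -7 5 10 0; 0 0 0 0 0 10 0; 0 0 0 0 0 5 0; 0 0 0 0 0 0 0"

```text
clock: 11.65
tool_pos: [0.474, 0.1601, 0.02]
orientation: [[0.988, -0.155, 0.001], [-0.155, -0.988, -0.001], [0.001, 0.001, -1.0]]
wrist_force: [0.2, -0.4, 0.6]
gripper_width: 0.0856
```

```bash
python3 - <<'E'
from h import *
plan([(.4708,.1578,.0165,-9.2,1)])
E
```

```text
t 11.65 at [0.474  0.1601 0.02  ] yaw -8.9 w 0.0856 F [ 0.2 -0.4  0.6]
0.0 -0.0 0.3  -2.8 2.8 3.5
--
```

jog_arm:
  deltas: "0 0 0 -3 2.5 3 0; 0 0 0 0 0 0 200; 0 0 0 0 0 0 200; 0 0 0 0 0 0 200; 0 0 0 0 0 0 200"

```text
clock: 12.28
tool_pos: [0.471, 0.1581, 0.0179]
orientation: [[0.988, -0.155, 0.002], [-0.155, -0.988, -0.0], [0.002, -0.0, -1.0]]
wrist_force: [0.4, 1.2, 0.2]
gripper_width: 0.0356
```

```bash
python3 - <<'E'
from h import *
plan([(.48,.16,.06,-9.2,2),(.5876,.174,.06,-9.2,3)])
E
```

```text
t 12.28 at [0.471  0.1581 0.0179] yaw -8.9 w 0.0356 F [0.4 1.2 0.2]
-0.0 -0.0 0.2  4.4 -1.6 -21.0
-0.0 -0.0 0.2  4.3 -1.6 -21.0
--
-0.0 -0.0 -0.0  34.7 -10.3 0.0
-0.0 -0.0 -0.0  34.7 -10.3 0.0
-0.0 -0.0 -0.0  34.7 -10.3 0.0
--
```

jog_arm:
  deltas: "0 0 0 3 -1 -22 200; 0 0 0 10 -3 -22 200; 0 0 0 34 -10 0 200; 0 0 0 34 -10 0 200; 0 0 0 28 -8 0 200"

```text
clock: 12.9
tool_pos: [0.5837, 0.1736, 0.063]
orientation: [[0.988, -0.153, -0.001], [-0.153, -0.988, -0.0], [-0.001, 0.0, -1.0]]
wrist_force: [-0.0, -0.3, -0.9]
gripper_width: 0.0358
```

jog_arm:
  deltas: "0 0 0 0 0 0 200"

```text
clock: 13.02
tool_pos: [0.5855, 0.1736, 0.0629]
orientation: [[0.988, -0.153, 0.0], [-0.153, -0.988, -0.0], [0.001, 0.0, -1.0]]
wrist_force: [0.1, 0.2, -0.4]
gripper_width: 0.0358
```

```bash
python3 - <<'E'
from h import *
plan([(.5876,.174,.0225,-9.2,2)])
E
```

```text
t 13.03 at [0.5855 0.1736 0.0629] yaw -8.8 w 0.0358 F [ 0.1  0.2 -0.4]
0.0 -0.0 0.2  1.0 -0.4 20.2
0.0 -0.0 0.2  1.0 -0.4 20.2
--
```

jog_arm:
  deltas: "0 0 0 2 -1 10 200; 0 0 0 0 0 12 200; 0 0 0 0 0 8 200; 0 0 0 0 0 5 200; 0 0 0 0 0 0 200"

```text
clock: 13.65
tool_pos: [0.5837, 0.1739, 0.0237]
orientation: [[0.988, -0.153, -0.005], [-0.153, -0.988, -0.002], [-0.005, 0.002, -1.0]]
wrist_force: [0.7, -0.1, -0.8]
gripper_width: 0.0354
```

```bash
python3 - <<'E'
from h import *
plan([(.5876,.174,.0219,-9.2,1)])
E
```

```text
t 13.65 at [0.5837 0.1739 0.0237] yaw -8.8 w 0.0354 F [ 0.7 -0.1 -0.8]
0.1 0.3 0.4  3.9 -0.7 1.8
--
```

jog_arm:
  deltas: "0 0.3 0 3.5 -0.5 1 200; 0 0 0 0 0 0 200; 0 0 0 0 0 1 200"

```text
clock: 14.02
tool_pos: [0.5881, 0.174, 0.0224]
orientation: [[0.988, -0.153, 0.002], [-0.153, -0.988, -0.002], [0.002, 0.001, -1.0]]
wrist_force: [0.0, -0.1, -0.9]
gripper_width: 0.0357
```

```bash
python3 - <<'E'
from h import *
plan([(.5876,.174,.0219,-9.2,1)])
E
```

```text
t 14.03 at [0.5881 0.174  0.0224] yaw -8.8 w 0.0357 F [ 0.  -0.1 -0.9]
0.1 -0.1 0.4  -0.5 0.1 0.5
--
```

jog_arm:
  deltas: "0 0 0 0 0 1 200; 0 0 0 0 0 0 0; 0 0 0 0 0 0 0; 0 0 0 0 0 0 0; 0 0 0 0 0 -25 0"

```text
clock: 14.65
tool_pos: [0.5869, 0.1738, 0.0456]
orientation: [[0.988, -0.153, -0.001], [-0.153, -0.988, -0.003], [-0.0, 0.003, -1.0]]
wrist_force: [-0.1, 0.0, -0.0]
gripper_width: 0.0857
```

jog_arm:
  deltas: "0 0 0 0 0 -50 0; 0 0 0 -10 0 -60 0; 0 0 0 -20 0 -50 0; 0 0 0 -10 0 -20 0; 0 0 0 0 0 0 0"

```text
clock: 15.28
tool_pos: [0.5475, 0.1808, 0.2326]
orientation: [[0.988, -0.153, 0.002], [-0.153, -0.988, -0.001], [0.002, 0.001, -1.0]]
wrist_force: [0.7, 0.2, -1.1]
gripper_width: 0.0857
```

```bash
python3 - <<'E'
from h import *
from plant import env
c=env.calibration('wrist');p,d=env.snapshot('wrist');cv2.imwrite('pics/w6.png',p)
P=cloud(d,c)
for r in [(.6053,.2826),(.5965,.2283),(.5876,.174)]:
    m=(P[...,2]>.022)&(P[...,2]<.036)&(np.hypot(P[...,0]-r[0],P[...,1]-r[1])<.028)
    q=P[m];print(len(q),r,((q.max(0)+q.min(0))/2).round(4),np.ptp(q,axis=0).round(4),'ztop',np.median(q[:,2]).round(4))
for n in('top','scene'):
    c=env.calibration(n);p,d=env.snapshot(n);cv2.imwrite(f'pics/{n}2.png',p);np.save(f'pics/{n}2.npy',d);np.save(f'pics/{n}2c.npy',c,allow_pickle=True)
p=cv2.imread('pics/top2.png');cv2.imwrite('pics/crop2.png',cv2.resize(p[170:275,125:285],None,fx=5,fy=5,interpolation=cv2.INTER_CUBIC))
plan([(.5,0,.24,-9,5)])
E
```

```text
1456 (0.6053, 0.2826) [0.6062 0.2842 0.0259] [0.0369 0.0375 0.0074] ztop 0.0268
1233 (0.5965, 0.2283) [0.5966 0.2281 0.0259] [0.0375 0.0366 0.0074] ztop 0.0268
1074 (0.5876, 0.174) [0.5888 0.1736 0.0258] [0.0368 0.0374 0.0076] ztop 0.0268
t 15.43 at [0.5468 0.1799 0.2296] yaw -8.9 w 0.0857 F [ 0.3 -0.9 -0.4]
0.0 0.0 0.0  -3.7 37.0 -1.9
0.0 0.0 0.0  -3.7 37.0 -1.9
0.0 0.0 0.0  -3.7 37.0 -2.0
0.0 0.0 0.0  -3.7 37.0 -2.0
0.0 0.0 0.0  -3.6 37.0 -2.0
--
```

View pics/w6.png

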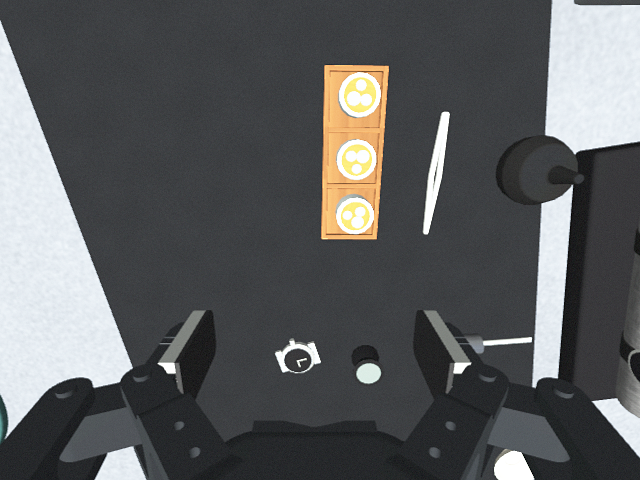

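View pics/top2.png

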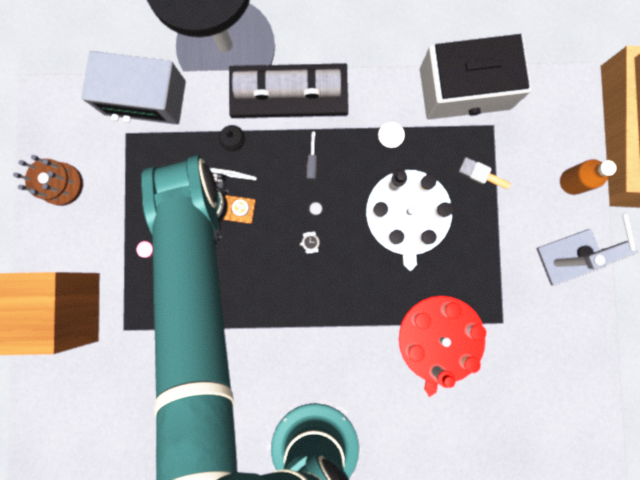

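All three holders are seated within 2 mm of the measured recess centres, with equal top heights, and the bystanders are undisturbed. Next I'll move so the wrist camera can see the carousel.

jog_arm:
  deltas: "0 0 0 0 40 -20 0; 0 0 0 -3 50 -10 0; 0 0 0 -5 50 -5 0; 0 0 0 -5 50 0 0; 0 0 0 -5 50 0 0"

```text
clock: 16.05
tool_pos: [0.4904, -0.0585, 0.2589]
orientation: [[0.989, -0.147, -0.015], [-0.148, -0.989, -0.011], [-0.013, 0.013, -1.0]]
wrist_force: [0.8, 0.7, 0.7]
gripper_width: 0.0851
```

jog_arm:
  deltas: "0 0 0 -5 50 0 0; 0 0 0 -5 50 0 0; 0 0 0 -5 50 0 0; 0 0 0 -5 50 0 0; 0 0 0 -5 30 0 0"

```text
clock: 16.68
tool_pos: [0.4261, -0.2921, 0.2557]
orientation: [[0.988, -0.152, -0.028], [-0.153, -0.988, -0.012], [-0.026, 0.017, -1.0]]
wrist_force: [-0.0, -0.7, 0.0]
gripper_width: 0.0856
```

jog_arm:
  deltas: "0 0 0 0 0 0 0; 0 0 0 0 0 0 0"

```text
clock: 16.92
tool_pos: [0.4242, -0.2941, 0.2533]
orientation: [[0.987, -0.157, -0.033], [-0.158, -0.987, -0.012], [-0.031, 0.018, -0.999]]
wrist_force: [1.5, -0.4, -0.1]
gripper_width: 0.0857
```

```bash
python3 - <<'E'
from h import *
from plant import env
c=env.calibration('wrist');p,d=env.snapshot('wrist');cv2.imwrite('pics/w7.png',p)
np.save('pics/w7.npy',d);np.save('pics/w7c.npy',c,allow_pickle=True)
plan([(.634,-.205,.24,-9,4)])
E
```

```text
t 16.98 at [ 0.4242 -0.294   0.2533] yaw -9.1 w 0.0851 F [-0.1 -0.1 -0.5]
0.3 0.4 -0.0  48.4 -30.3 1.3
0.3 0.4 -0.0  48.4 -30.2 1.8
0.3 0.4 -0.0  48.4 -30.2 2.3
0.3 0.4 -0.0  48.4 -30.2 2.8
--
```

View pics/w7.png

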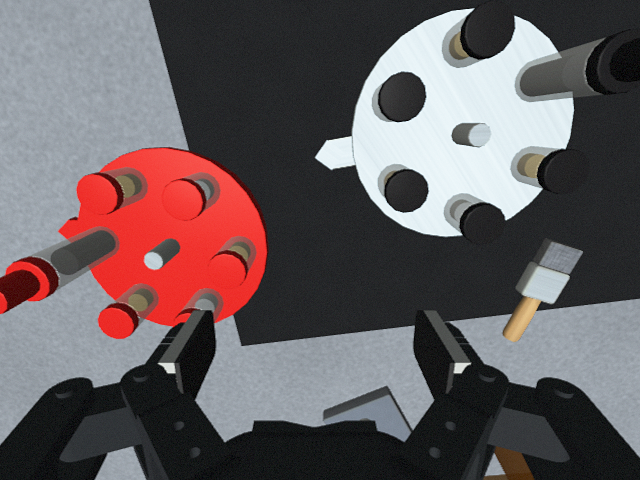

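```bash
python3 - <<'E'
from h import *
p,d,c=load('w',7);P=cloud(d,c)
print('post',cast(c,(480,133),.079),'tip',cast(c,(316,154),.012), cast(c,(316,154),.006),cast(c,(334,171),.012),cast(c,(332,139),.012))
L={}
for k,q in dict(a=(402,97),b=(488,34),e=(562,171),f=(482,223),g=(406,190)).items():
    L[k]=cast(c,q,.092);print(k,L[k].round(4))
print('mid a-e',(L['a']+L['e'])/2,'mid b-f',(L['b']+L['f'])/2)
m=(P[...,2]>.028)&(P[...,2]<.038);m[300:]=0;m[:,:345]=0
q=P[m][:,:2];h=cv2.convexHull(q.astype(np.float32));print('disc',cv2.minEnclosingCircle(h))
m=(P[...,2]>.15)&(P[...,2]<.18)&(P[...,0]>.55);q=P[m];print('knob',len(q),q.min(0),q.max(0))
E
```

```text
post [ 0.56723679 -0.24058098  0.079     ] tip [ 0.42757327 -0.24103687  0.012     ] [ 0.42734339 -0.24148265  0.006     ] [ 0.44369713 -0.2612951   0.012     ] [ 0.44620395 -0.22880006  0.012     ]
a [ 0.5032 -0.2032  0.092 ]
b [ 0.5679 -0.1708  0.092 ]
e [ 0.627  -0.2797  0.092 ]
f [ 0.5632 -0.3146  0.092 ]
g [ 0.501 -0.276  0.092]
mid a-e [ 0.56507682 -0.24144087  0.092     ] mid b-f [ 0.5655775  -0.24266692  0.092     ]
disc ((0.5681346654891968, -0.24203374981880188), 0.10390684008598328)
knob 395 [ 0.62104026 -0.21727448  0.15001835] [ 0.62957327 -0.19655238  0.16083482]
```

jog_arm:
  deltas: "0.3 0.4 0 40 -25 0 0; 0.3 0.4 0 50 -30 0 0; 0.3 0.4 0 50 -30 0 0; 0.3 0.4 0 40 -25 0 0; 0 0 0 0 0 0 0"

```text
clock: 17.6
tool_pos: [0.627, -0.2022, 0.246]
orientation: [[0.989, -0.148, -0.003], [-0.148, -0.989, 0.009], [-0.004, -0.008, -1.0]]
wrist_force: [-0.1, 0.4, -0.9]
gripper_width: 0.0852
```

```bash
python3 - <<'E'
from h import *
plan([(.633,-.206,.152,-9,3)])
E
```

```text
t 17.6 at [ 0.627  -0.2022  0.246 ] yaw -8.5 w 0.0852 F [-0.1  0.4 -0.9]
-0.2 0.1 0.2  2.3 1.2 31.3
-0.2 0.1 0.2  2.3 1.1 31.3
-0.2 0.1 0.2  2.2 1.0 31.3
--
```

jog_arm:
  deltas: "-0.3 0 0 6 3 10 0; 0 0 0 0 0 20 0; 0 0 0 0 0 0 0"

```text
clock: 17.98
tool_pos: [0.6306, -0.2052, 0.2124]
orientation: [[0.989, -0.147, -0.007], [-0.147, -0.989, 0.004], [-0.008, -0.003, -1.0]]
wrist_force: [-0.3, 0.5, -0.2]
gripper_width: 0.0854
```

```bash
python3 - <<'E'
from h import *
from plant import env
c=env.calibration('wrist');p,d=env.snapshot('wrist');cv2.imwrite('pics/w8.png',p)
P=cloud(d,c);m=(P[...,2]>.162)&(P[...,2]<.178);m[:200]=0;m[:,:220]=0;m[:,420:]=0
q=P[m];print(len(q))
if len(q):print(q.min(0),q.max(0),(q.min(0)+q.max(0))/2)
plan([(.633,-.206,.152,-9,3)])
E
```

```text
1363
[ 0.62238174 -0.21822369  0.16206312] [ 0.64606575 -0.19418651  0.17017558] [ 0.63422375 -0.2062051   0.16611935]
t 18.02 at [ 0.6312 -0.2057  0.2136] yaw -8.5 w 0.0854 F [0.1 0.1 0.1]
-0.0 0.1 0.2  0.7 0.1 20.5
-0.0 0.1 0.2  0.7 0.0 20.5
-0.0 0.1 0.2  0.6 0.0 20.5
--
```

View pics/w8.png

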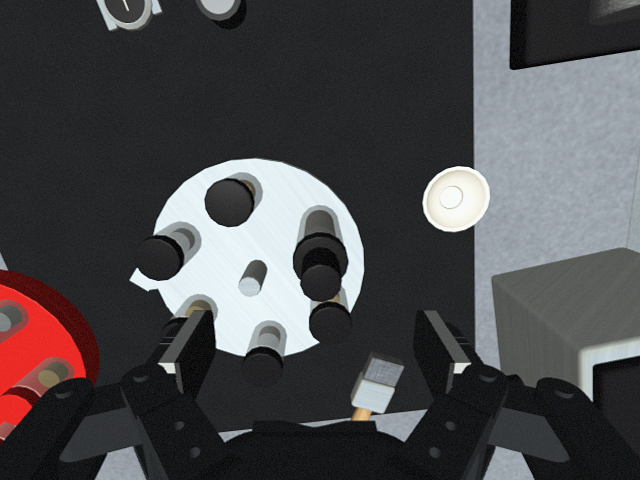

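The knob sits between the jaws at (321,280), measured at (0.634,-0.206) and 24 mm wide as expected. I'll descend and grip.

jog_arm:
  deltas: "0 0 0 2.5 0 20 0; 0 0 0 0 0 20 0; 0 0 0 0 0 18 0; 0 0 0 0 0 0 0"

```text
clock: 18.52
tool_pos: [0.6325, -0.2068, 0.1514]
orientation: [[0.989, -0.149, -0.006], [-0.149, -0.989, 0.004], [-0.006, -0.003, -1.0]]
wrist_force: [0.1, 0.2, 0.4]
gripper_width: 0.0851
```

```bash
python3 - <<'E'
from h import *
plan([(.634,-.206,.150,-9,1)])
E
```

```text
t 18.52 at [ 0.6325 -0.2068  0.1514] yaw -8.6 w 0.0851 F [0.1 0.2 0.4]
-0.2 0.4 0.4  1.4 -1.0 1.4
--
```

jog_arm:
  deltas: "0 0.3 0 1.5 -1 1 0; 0 0 0 0 0 0 220; 0 0 0 0 0 0 220; 0 0 0 0 0 0 220; 0 0 0 0 0 0 220"

```text
clock: 19.15
tool_pos: [0.6349, -0.2071, 0.1524]
orientation: [[0.989, -0.15, 0.002], [-0.15, -0.989, 0.001], [0.002, -0.002, -1.0]]
wrist_force: [-1.8, -1.6, 1.5]
gripper_width: 0.0221
```

jog_arm:
  deltas: "0 0 0 0 0 0 220; 0 0 0 0 0 0 220"

```text
clock: 19.4
tool_pos: [0.6348, -0.2072, 0.1524]
orientation: [[0.989, -0.15, 0.002], [-0.15, -0.989, 0.001], [0.002, -0.002, -1.0]]
wrist_force: [-0.4, -0.3, 1.1]
gripper_width: 0.0224
```

```bash
cat >> h.py <<'E'
C0=np.array([.567,-.2415])
def arc(step,n,z=.150,yaw=-9,r=.075):
    from plant import env
    s=env.state();p=np.array(s['tool_pos']);R=np.array(s['orientation'])
    e=p[:2]-C0;a=np.degrees(np.arctan2(e[1],e[0]))
    print('t',round(s['clock'],2),p.round(4),'r',np.hypot(*e).round(4),'ang',a.round(1),'yaw',np.degrees(np.arctan2(R[1,0],R[0,0])).round(1),'w',round(s['gripper_width'],4),'F',np.round(s['wrist_force'],1),'tau',np.round(s['torque'],2))
    rv=np.degrees(Ro.from_matrix(R.T@Rd(yaw)).as_rotvec());print('rot',rv.round(1))
    for i in range(n):
        b=np.radians(a+step*(i+1));t=np.array([*(C0+r*np.array([np.cos(b),np.sin(b)])),z])
        print('%.0f deg: %.1f %.1f %.1f'%(np.degrees(b),*(R.T@(t-p)*1000)));p=t
E
python3 -c "
from h import *
arc(12,5)"
```

```text
t 19.4 [ 0.6348 -0.2072  0.1524] r 0.076 ang 26.9 yaw -8.6 w 0.0224 F [-0.4 -0.3  1.1] tau [-0.07  0.17  0.01]
rot [-0.1 -0.1  0.4]
39 deg: -11.2 -11.2 2.4
51 deg: -12.6 -9.3 -0.0
63 deg: -14.3 -6.5 -0.0
75 deg: -15.3 -3.4 -0.0
87 deg: -15.7 -0.1 -0.0
```

Gripped: opening 22 mm, radius 76 mm. Now I'll turn it along the arc.

jog_arm:
  deltas: "0 0 0 -8 -11 0 220; 0 0 0 -12 -9 0 220; 0 0 0 -14 -6.5 0 220"

```text
clock: 19.77
tool_pos: [0.6037, -0.1749, 0.1524]
orientation: [[0.989, -0.15, 0.002], [-0.15, -0.989, 0.0], [0.002, -0.0, -1.0]]
wrist_force: [-0.8, -2.7, 0.6]
gripper_width: 0.0219
```

```bash
python3 -c "
from h import *
arc(12,5,z=.152)"
```

```text
t 19.77 [ 0.6037 -0.1749  0.1524] r 0.0761 ang 61.2 yaw -8.6 w 0.0219 F [-0.8 -2.7  0.6] tau [-0.68  0.37  0.02]
rot [-0.  -0.1  0.4]
73 deg: -15.6 -2.8 0.4
85 deg: -15.7 -0.6 -0.0
97 deg: -15.5 2.7 -0.0
109 deg: -14.6 5.8 -0.0
121 deg: -13.0 8.7 -0.0
```

jog_arm:
  deltas: "0 0 0 -15.5 -3 0 220; 0 0 0 -15.5 -0.5 0 220; 0 0 0 -15.5 2.5 0 220; 0 0 0 -14.5 6 0 220"

```text
clock: 20.27
tool_pos: [0.539, -0.1713, 0.1524]
orientation: [[0.989, -0.148, 0.006], [-0.148, -0.989, -0.007], [0.007, 0.006, -1.0]]
wrist_force: [4.0, -8.9, -6.7]
gripper_width: 0.0221
```

```bash
python3 -c "
from h import *
arc(12,5,z=.152)"
```

```text
t 20.27 [ 0.539  -0.1713  0.1524] r 0.0756 ang 111.8 yaw -8.5 w 0.0221 F [ 4.  -8.9 -6.7] tau [-1.57 -0.57 -0.02]
rot [ 0.4 -0.4  0.5]
124 deg: -12.4 9.8 0.4
136 deg: -10.4 11.7 0.0
148 deg: -7.8 13.6 0.0
160 deg: -4.8 14.9 0.1
172 deg: -1.6 15.6 0.1
```

jog_arm:
  deltas: "0.4 -0.4 0 -12.5 9.5 0 220; 0 0 0 -10.5 11.5 0 220; 0 0 0 -8 13.5 0 220; 0 0 0 -5 15 0 220"

```text
clock: 20.78
tool_pos: [0.4973, -0.2144, 0.1524]
orientation: [[0.989, -0.144, 0.012], [-0.144, -0.99, -0.004], [0.012, 0.003, -1.0]]
wrist_force: [7.6, -2.0, -7.6]
gripper_width: 0.0221
```

```bash
python3 -c "
from h import *
arc(8,3,z=.152)"
```

```text
t 20.77 [ 0.4973 -0.2144  0.1524] r 0.0748 ang 158.8 yaw -8.3 w 0.0221 F [ 7.6 -2.  -7.6] tau [-0.23 -0.99  0.01]
rot [ 0.1 -0.7  0.7]
167 deg: -1.8 10.3 0.4
175 deg: -0.2 10.5 0.0
183 deg: 1.3 10.4 0.0
```

jog_arm:
  deltas: "0 -0.5 0 -2 10 0 220; 0 0 0 0 9 0 220; 0 0 0 1 4 0 220; 0 0 0 0 0 0 220"

```text
clock: 21.28
tool_pos: [0.493, -0.2342, 0.1523]
orientation: [[0.99, -0.142, 0.006], [-0.142, -0.99, -0.0], [0.006, -0.0, -1.0]]
wrist_force: [1.1, 0.6, -1.8]
gripper_width: 0.0223
```

```bash
python3 - <<'E'
from h import *
from plant import env
arc(5,1,z=.152)
c=env.calibration('wrist');p,d=env.snapshot('wrist');cv2.imwrite('pics/w9.png',p)
for n in('top','scene'):
    c=env.calibration(n);p,d=env.snapshot(n);cv2.imwrite(f'pics/{n}3.png',p);np.save(f'pics/{n}3.npy',d);np.save(f'pics/{n}3c.npy',c,allow_pickle=True)
p=cv2.imread('pics/scene3.png');cv2.imwrite('pics/crop3.png',cv2.resize(p[180:340,130:310],None,fx=4,fy=3.7))
E
```

```text
t 21.27 [ 0.493  -0.2342  0.1523] r 0.0743 ang 174.4 yaw -8.2 w 0.0223 F [ 1.1  0.6 -1.8] tau [-0.03 -0.11 -0.02]
rot [-0.  -0.3  0.8]
179 deg: -0.1 6.5 0.3
```

View pics/w9.png

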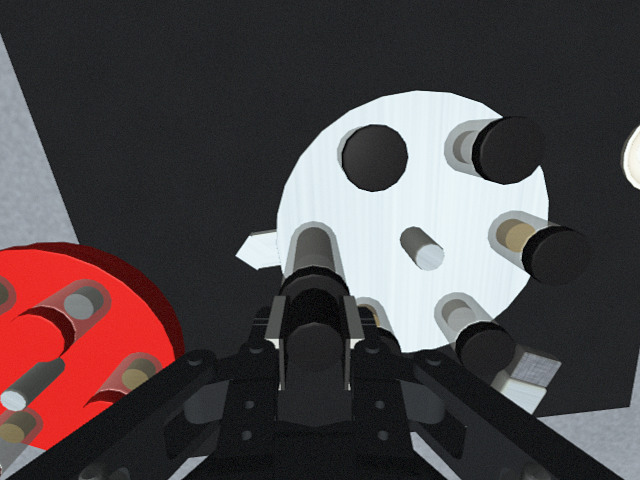

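View pics/top3.png

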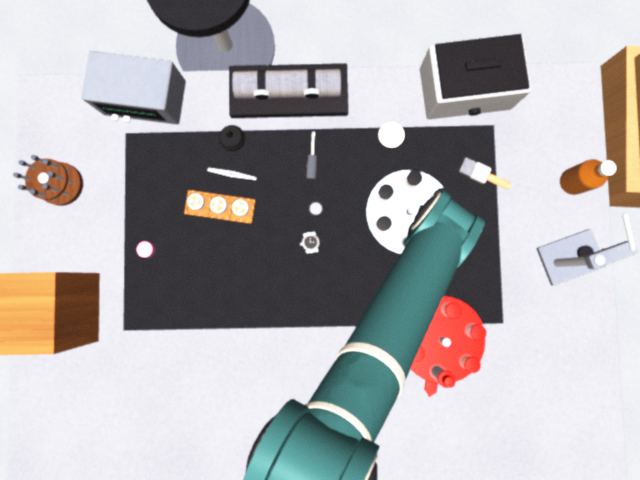

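View pics/scene3.png

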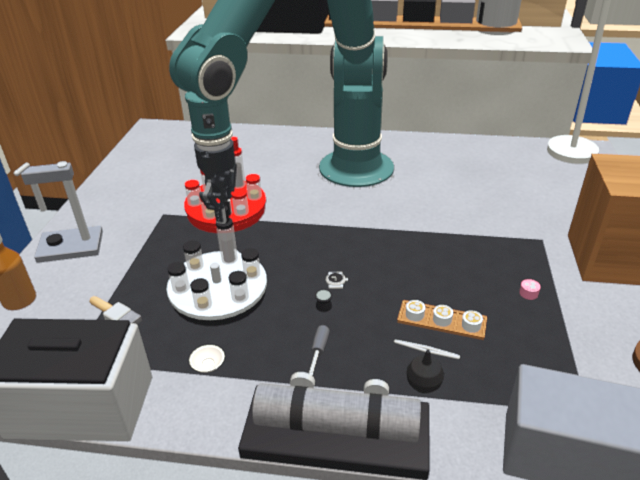

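The tall jar, held at (313,330), is a little short of the wedge line; the wedge tip is at (237,255). I'll measure the remaining angle again.

```bash
python3 - <<'E'
from h import *
from plant import env
c=env.calibration('wrist');arc(5,1,z=.152)
f=lambda u,v,z:print((u,v),cast(c,(u,v),z).round(4))
f(236,255,.012);f(253,233,.012);f(256,268,.012);f(429,256,.079)
L=[cast(c,q,.092) for q in [(375,158),(508,150),(558,256),(485,346)]]
for l in L: print(l.round(4),np.hypot(*(l[:2]-C0)).round(4),np.degrees(np.arctan2(*(l[:2]-C0)[::-1])).round(1))
print((L[0]+L[3])/2)
p=cv2.imread('pics/w9.png');cv2.imwrite('pics/crop9.png',cv2.resize(p[200:300,210:330],None,fx=5,fy=5))
E
```

```text
t 21.43 [ 0.4931 -0.234   0.1524] r 0.0743 ang 174.2 yaw -8.1 w 0.0221 F [ 0.7 -0.6  0.1] tau [-0.01  0.09 -0.01]
rot [-0.  -0.3  0.9]
179 deg: -0.2 6.5 0.3
(236, 255) [ 0.4267 -0.2434  0.012 ]
(253, 233) [ 0.4446 -0.2266  0.012 ]
(256, 268) [ 0.441  -0.2574  0.012 ]
(429, 256) [ 0.5668 -0.2399  0.079 ]
[ 0.536  -0.1733  0.092 ] 0.0749 114.5
[ 0.6077 -0.1794  0.092 ] 0.0743 56.8
[ 0.6392 -0.2456  0.092 ] 0.0723 -3.3
[ 0.5967 -0.3026  0.092 ] 0.0679 -64.1
[ 0.56635219 -0.23796786  0.092     ]
```

View pics/crop9.png

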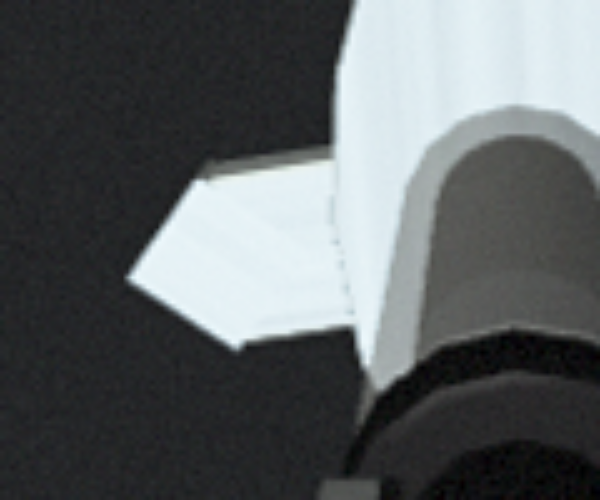

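jog_arm:
  deltas: "0 0 0 0.5 5 0 220; 0 0 0 0 2.5 0 220; 0 0 0 0 0 0 220; 0 0 0 0 0 0 220"

```text
clock: 21.92
tool_pos: [0.4927, -0.2412, 0.1523]
orientation: [[0.99, -0.14, 0.005], [-0.14, -0.99, 0.0], [0.005, -0.001, -1.0]]
wrist_force: [1.0, 0.3, -0.5]
gripper_width: 0.0224
```

```bash
python3 - <<'E'
from h import *
from plant import env
arc(1,1,z=.152)
c=env.calibration('wrist');p,d=env.snapshot('wrist');cv2.imwrite('pics/w10.png',p)
arc(1,1,z=.152);print(env.state()['qvel'].round(3))
f=lambda u,v,z:print((u,v),cast(c,(u,v),z).round(4))
E
```

```text
t 21.93 [ 0.4927 -0.2412  0.1523] r 0.0743 ang 179.8 yaw -8.1 w 0.0224 F [ 1.   0.3 -0.5] tau [ 0.16  0.13 -0.02]
rot [-0.1 -0.3  0.9]
181 deg: -0.5 1.4 0.3
t 21.98 [ 0.4927 -0.2412  0.1523] r 0.0743 ang 179.8 yaw -8.1 w 0.0219 F [ 0.5 -0.3 -0.6] tau [0.17 0.14 0.01]
rot [-0.1 -0.3  0.9]
181 deg: -0.5 1.4 0.3
[-0.098  0.112 -0.016  0.004  0.15  -0.026  0.001]
```

View pics/w10.png

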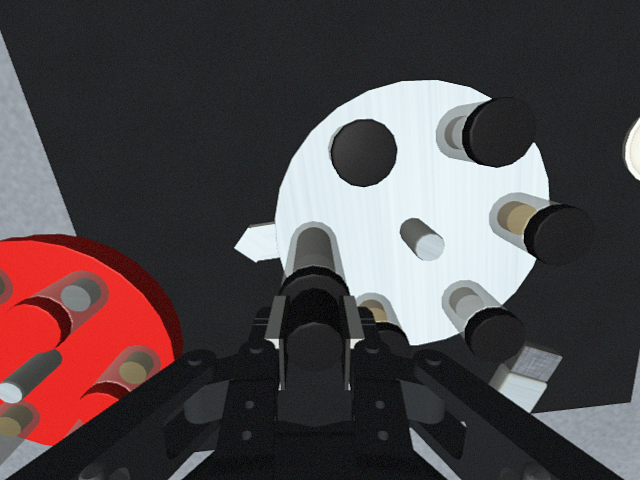

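jog_arm:
  deltas: "0 0 0 0 1 0 220; 0 0 0 0 0 0 220; 0 0 0 0 0 0 220; 0 0 0 0 0 0 220; 0 0 0 0 0 0 220"

```text
clock: 22.6
tool_pos: [0.4927, -0.2421, 0.1523]
orientation: [[0.99, -0.14, 0.006], [-0.14, -0.99, 0.0], [0.006, -0.001, -1.0]]
wrist_force: [1.5, -0.7, -0.7]
gripper_width: 0.0223
```

```bash
python3 - <<'E'
from h import *
from plant import env
arc(1,1,z=.152);print(env.state()['qvel'].round(3))
c=env.calibration('wrist');p,d=env.snapshot('wrist')
P=cloud(d,c);m=(P[...,2]>.086)&(P[...,2]<.097);m[220:]=0
n,l,st,ce=cv2.connectedComponentsWithStats(m.astype(np.uint8))
for i in range(1,n):
    if st[i,4]>800:
        q=cast(c,ce[i],.092)[:2]-C0;print(ce[i],np.hypot(*q).round(4),np.degrees(np.arctan2(q[1],q[0])).round(1))
p0=load('top',0)[0];p,d=env.snapshot('top')
df=(cv2.absdiff(p,p0).max(2)>60).astype(np.uint8)
n,l,st,ce=cv2.connectedComponentsWithStats(df)
print([(st[i].tolist()) for i in range(1,n) if st[i,4]>15])
arc(1,1,z=.152)
E
```

```text
t 22.6 [ 0.4927 -0.2421  0.1523] r 0.0743 ang -179.5 yaw -8.1 w 0.0223 F [ 1.5 -0.7 -0.7] tau [0.13 0.1  0.03]
rot [-0.1 -0.3  0.9]
-179 deg: -0.5 1.4 0.3
[-0.02  -0.03  -0.034 -0.047  0.071  0.088 -0.015]
[499.64294921 129.20520753] 0.0746 61.6
[362.52680587 151.63459368] 0.0747 120.4
[[373, 169, 46, 48, 783], [420, 173, 17, 17, 201], [344, 184, 145, 194, 9043], [186, 193, 18, 17, 242], [209, 196, 18, 18, 240], [231, 199, 18, 17, 237], [378, 219, 26, 25, 352], [168, 234, 18, 18, 251], [201, 241, 18, 18, 247], [238, 247, 18, 17, 245], [246, 349, 158, 131, 10830], [0, 369, 36, 28, 688], [0, 450, 36, 30, 548]]
t 22.7 [ 0.4927 -0.2421  0.1523] r 0.0743 ang -179.5 yaw -8.1 w 0.022 F [ 1.1  1.  -1.4] tau [ 0.11  0.07 -0.04]
rot [-0.1 -0.3  0.9]
-179 deg: -0.5 1.4 0.3
```

The neighbouring jars put the tall jar at about 181°, which matches the wedge line at about 181°. Apart from the arm, only the holders and the turntable have changed in the images. Handing in.

```bash
python3 -c "
from plant import env
env.finish_job();print(env.state()['clock'],env.state()['tool_pos'])"
```

```text
the job is handed in; nothing more can be done
the job is handed in; nothing more can be done
```

The three aluminium holders are in the tray, one flat in each recess and let go. The carousel is turned until its tall jar stands at the wedge, and I handed in at about 22.7 s of the 69 s with the knob still gripped. No verdict was reported.

**Last checks:**
- **Holders:** their centres measured within about 2 mm of the recess centres I had found with the wrist camera. All three tops were at the same height, about 27 mm against 28 mm expected.
- **Tall jar:** its neighbours put it at 180.4–181.6°, against about 181° for the wedge line, so roughly 1–2 mm of error. The fingers were closed on the knob at 22 mm. I inferred the grip from that opening and from the turntable following; the contact force was not read directly. The arm joints were nearly still.
- **Bystanders:** comparing the top view before and after showed changes only at the holders, the turntable and the arm.

**Went wrong or disagreed:**
- **Collision:** on the first move the open fingers came down on the wooden block near the start pose, and the wrist force reached about 61 N. That is under the 120 N wrist limit. I lifted off at once and the force went back to zero. If it was the gripper's body that touched rather than the fingers, its 40 N limit was exceeded; I believe it was the fingers.
- **Cameras:** the top and wrist cameras disagreed by about 4 mm in x. I used the wrist readings for the grasps and placings.

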